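# Press the specimen holder into the spring feeder

## Robot

A 6-joint arm with a two-finger parallel gripper is mounted at the origin on the work surface. World frame = base frame: x ahead of the robot, y to its left, z up, the work surface at z = 0. Lengths are in mm, angles in rad, forces in N, time in s.
With the tool pointing down it reaches from about 350 to 875 mm from the base axis. Payload 4.2 kg.
Tool frame: the origin (TCP) lies at the very end of the fingers, on their centre line; the grasp point (between the pads) lies 19 mm behind it; z points along the fingers, y is the line along which they close (so a half turn about z gives the same grasp; the last joint's range is limited). The gripper opens to 85 mm and grips with 20 to 120 N. Pads are 22 mm wide; open, the fingers measure 114 mm over their backs; the gripper's body (76 mm by 85 mm) begins 54 mm behind the grasp point. The pads swing forward as they close: fully open they stand 13 mm farther back than shut.
Start: joints at [-1.089, 0.385, 0.008, 0, -1.194, -0.259], TCP at [138.119, -609.526, 231.312] pointing down, gripper open.
Joint ranges: [-3.14, 3.14], [-1.21, 2.06], [-1.07, 1.41], [-3.16, 2.05], [-2.99, -0.16], [-3.1, 3.1]. Speed limits (rad/s): [2.79, 2.79, 3.14, 3.14, 3.14, 3.14].

## Interface

Orientations are given as a unit quaternion [x, y, z, w].
In Python, from bench import arm gives the robot as it stands.
- The arm moves only by the tool servo_tool, never from a script. Its argument "rows" is a list that holds one entry, the list of rows, each a list of 7 numbers: the finger opening in mm, from 0 to 85.4, then the shift along the tool's x, y, z in mm, then the turn, a rotation vector about the tool's x, y, z in rad. A call has 1 to 10 rows; each row is the pose to reach, as a shift and turn from the pose commanded when the call began, along the tool's axes at that moment; what a row does not reach only later rows make up. A row lasts 1/8 s, in which the tool goes at most 62.5 mm and 10.7 degrees, less where a joint would pass 70% of its speed; a pose out of reach is approached as far as the arm can. A call with a gripper value outside its range is refused whole. The fingers move at their own pace and stop on an object; the grip force is fixed at half the most. Time passes only in rows, so rows that repeat a pose let the fingers close. It gives the time, the measured TCP pose, the force, the opening and the grip force at its end, in the units of the state.
- arm.read_state(): the state, without advancing time (a new reading comes with each control period).
- arm.get_image(name): name is "side" or "top"; returns the picture (480x640x3 uint8, red, green, blue); there is no depth.
- arm.camera_params(name): a dict with "intrinsics" (3x3 intrinsics, pixels), "D" ([k1, k2, p1, p2, k3] as OpenCV has them; the pictures are not rectified), "R" (3x3) and "t" (3): a world point X has camera coordinates R X + t. Camera axes: x right, y down, z forward; pixel columns grow to the right and rows downward; lengths in mm; the calibration is good to about 2 mm. A picture is of the moment at which its call begins. camera_params takes no time and is no camera call.
- arm.job_done(): hands the job in; it is judged then, once.
The state is a dict: "clock": time; "joints": joint angles; "joint_vel": joint speeds; "joint_efforts": joint torques, N m; "position": TCP position; "ee_rot": TCP orientation; "contact_force": force on the tool from outside, world axes, zero at the start; "wrist_torque": the same for the moment, N m; "gripper_width": finger opening in mm; "grasp_force": force on a finger pad.
Only numpy, scipy, OpenCV 4.12 (cv2) and the standard library are available. Lean on these libraries where they do the work, as an engineer would, in place of code of your own. Each camera call takes 0.05 s, during which the arm holds its last target. There are 200 camera calls.

## Task

Load the specimen holder with the round drum-shaped foot into the hardness tester's spring feeder: set it foot down in the feeder's mouth and press it straight down against the spring until both catches have snapped over the drum, then let go so that it stays down, upright. Leave the holder with the square foot and the one with the wide, thin disc foot standing where they are.

Things in the scene. Friction and masses are not known exactly. Their poses are not given: they have to be found in the camera images.
- round_holder: Holder to load, 0.3 kg: round steel drum foot, 52 mm diameter, 30 tall, lower edge bevelled from 38 mm across at the underside to full width 7 mm up; on it a 18 mm round stem up to 115 mm. Grip the stem about 98 mm above the underside. Origin: centre of underside, z up. Press until its underside is about 75 mm above the feeder's; let go, and it rises to rest under the catches at 82.
- feeder: Fixed cream column 110 mm square, top 110 mm above its underside, 72 mm bore. Origin: underside, on the bore axis, z up. Spring follower in the bore: top at 106 mm, hard stop 72; 5.5 N rising to 15; a well-centred press takes about 12 N, the weight helping. At +-y two sprung catches slope inwards (top 28 mm above the column, tips 11 mm off axis); the drum spreads them and they snap over its top. At +-x fixed sloping guides.
- square_holder: Bystander, leave standing: loose holder with a square steel foot 54 x 54 x 30 mm and the same 18 mm round upright stem up to 115 mm. Origin: centre of the underside, z up.
- flat_holder: Bystander, leave standing: loose holder with a wide thin steel disc foot, 74 mm diameter, 12 mm thick, and the same 18 mm round upright stem up to 115 mm. Origin: centre of the underside, z up.
Things that resemble listed ones, but are neither listed nor needed, are in the scene too. Leave any blue, brown or turquoise look-alike of the round_holder alone.

How it is judged (in metres and radians):
At the end, for the whole second after the job is handed in: The round holder is latched in the feeder and let go: its underside is 68 to 87 mm above the feeder's underside (latched: about 82), within 14 mm of the bore's axis, upright within 10 degrees and at rest (z of round_holder in the frame of feeder between 0.068 and 0.087 m and horizontal distance between round_holder and feeder below 0.014 m and angle between round_holder's own z axis and vertical below 0.17 rad and linear speed of round_holder below 0.02 m/s); the robot touches nothing.
It fails at once if the square holder is moved by more than 40 mm or knocked over (distance of square_holder from where it was at the start of the episode above 0.04 m or angle between square_holder's own z axis and vertical above 0.8 rad).
It fails at once if the flat holder is moved by more than 40 mm or knocked over (distance of flat_holder from where it was at the start of the episode above 0.04 m or angle between flat_holder's own z axis and vertical above 0.8 rad).
It also fails if it takes over 37 s, if anything falls off the work surface, if the arm or the gripper's body presses on something with over 40 N, if the wrist force passes 120 N, or if a joint passes its speed limit or range.

## Working session

There is one attempt and no reset: what is moved stays moved. The work goes in short steps, Python scripts to look and compute and a tool call to move; the robot and the scene stay as the last step left them, time stands still between calls to the robot, and variables do not carry over. Pictures are saved under pics/ and viewed, at most 10 in all, crops included, and the job is handed in when it is done.

Besides the shell and the picture viewer there is one more tool, called after "Call:" by a JSON object that holds its "api" and its "payload". servo_tool: Moves the arm, as the interface text tells. Its arguments: {"type":"object","properties":{"rows":{"type":"array"}},"required":["rows"]}

```bash
mkdir -p pics; ls
python3 - <<'E'
from bench import arm
import cv2
for n in("top","side"):
    cv2.imwrite(f"pics/{n}0.png",arm.get_image(n)[:,:,::-1])
    p=arm.camera_params(n);print(n,p)
s=arm.read_state();print(s)
E
```

```text
pics
top {'intrinsics': array([[544.99766045,   0.        , 309.44336293],
       [  0.        , 544.99766045, 236.94386417],
       [  0.        ,   0.        ,   1.        ]]), 'D': array([0.02875588, 0.        , 0.        , 0.        , 0.        ]), 'R': array([[-1.60904533e-02, -9.99864215e-01, -3.55653021e-03],
       [-9.79270600e-01,  1.64771557e-02, -2.01885106e-01],
       [ 2.01916295e-01,  2.34382599e-04, -9.79402754e-01]]), 't': array([-59.49043133, 570.91115394, 923.99336383])}
side {'intrinsics': array([[552.98221845,   0.        , 308.96592611],
       [  0.        , 552.98221845, 234.41779949],
       [  0.        ,   0.        ,   1.        ]]), 'D': array([-0.040762,  0.      ,  0.      ,  0.      ,  0.      ]), 'R': array([[-0.97547265, -0.21982695, -0.01136733],
       [-0.10049847,  0.49071326, -0.86550595],
       [ 0.19583964, -0.84313499, -0.50076964]]), 't': array([533.34575817, 134.89792028, 820.49419943])}
{'clock': 0.1, 'joints': array([-1.08940218e+00,  3.85483719e-01,  6.79484711e-03, -4.07759838e-04,
       -1.19402939e+00, -2.58583240e-01]), 'joint_vel': array([-0.00132229, -0.00252523,  0.00219037,  0.00141839,  0.00046645,
       -0.00074971]), 'joint_efforts': array([-3.95503901e-05, -3.93320632e+01,  1.88931334e+01,  4.19791058e+00,
       -2.54652346e-03,  4.43163884e-06]), 'position': array([ 137.99561881, -609.05017797,  230.34524177]), 'ee_rot': array([-1.11100369e-01,  9.93808708e-01,  9.64467218e-04, -1.70806916e-04]), 'contact_force': array([ 0.34735281, -0.442347  , -0.52310753]), 'wrist_torque': array([ 0.03353205, -0.00261131, -0.04621859]), 'grasp_force': 0.0, 'gripper_width': 84.99323774345912}
```

View pics/top0.png

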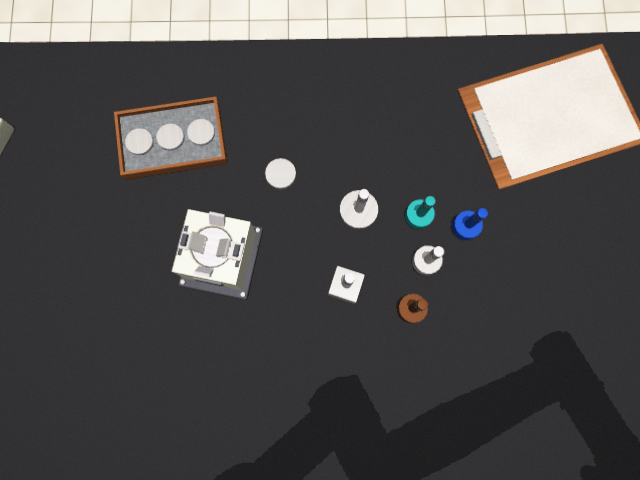

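View pics/side0.png

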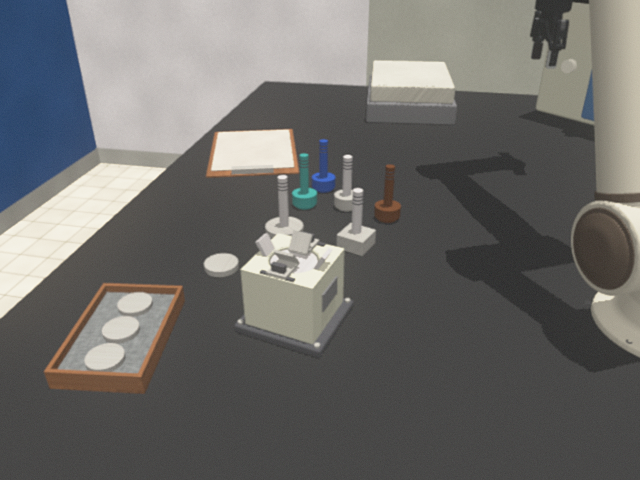

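Could be taken for the target (top view pixels): the white round one (428,260), white wide disc (359,209), white square (347,284), turquoise (421,212), blue (468,224) and brown (413,308). By the description I choose the white one with the small round foot at (428,260). The feeder is at (212,247).

Run:
```python
import cv2,numpy as np
t=cv2.imread("pics/top0.png");s=cv2.imread("pics/side0.png")
def c(im,x,y,w,h,k): return cv2.resize(im[y:y+h,x:x+w],None,fx=k,fy=k,interpolation=cv2.INTER_CUBIC)
a=np.hstack([c(t,400,225,60,60,5),c(t,165,200,100,60,5)])
b=np.hstack([c(s,315,145,60,60,5),c(s,230,228,125,75,4)])
cv2.imwrite("pics/crop1.png",np.vstack([a,b]))
```

```text
(no output)
```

View pics/crop1.png

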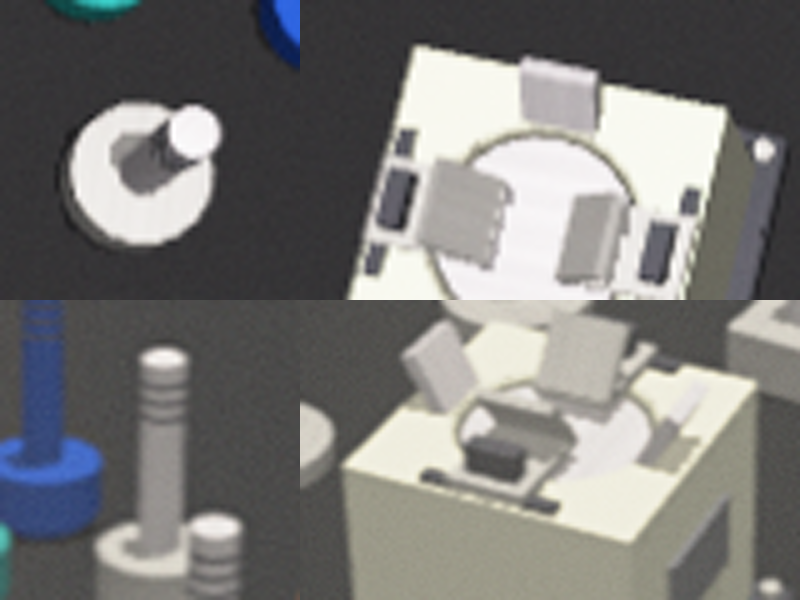

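The crop confirms the choice: white, small round drum foot, stem top at (438,251) in the top view. The feeder's catches lie along the image-horizontal axis, with the guides above and below.

```bash
cat > h.py <<'E'
import cv2,numpy as np
from scipy.optimize import least_squares
from scipy.spatial.transform import Rotation as Ro
from bench import arm
P={n:arm.camera_params(n) for n in("top","side")}
def proj(n,X):
    p=P[n];return cv2.projectPoints(np.atleast_2d(X).astype(float),cv2.Rodrigues(p["R"])[0],p["t"],p["intrinsics"],p["D"])[0][:,0]
def tri(obs,z=None,x0=(500,-200,50)):
    # obs: [(cam,u,v)]
    f=lambda q:np.concatenate([proj(n,[q[0],q[1],q[2] if z is None else z])[0]-(u,v) for n,u,v in obs])
    r=least_squares(f,x0 if z is None else x0[:2]);return r.x.round(1),r.fun.round(1)
def tool(d):  # world shift -> tool axes
    s=arm.read_state();return Ro.from_quat(s["ee_rot"]).inv().apply(d)
E
python3 - <<'E'
from h import *
print("stem top",tri([("top",438.4,251),("side",347.1,155.9)]))
print("stem top z115, top",tri([("top",438.4,251)],115),"side",tri([("side",347.1,155.9)],115))
print("foot top z30",tri([("top",427.9,259.1)],30))
ob=[("top",187.5,208.7,0),("top",249.9,220.5,1),("top",173,275,3),("side",240.8,269.3,1),("side",312,288.3,0),("side",343.8,247.5,3)]
# corner idx: 0 TL(+x,+y)
print([ (n,i,tri([(n,u,v)],110)[0]) for n,u,v,i in ob])
C=55*np.array([[1,1],[1,-1],[-1,-1],[-1,1]])
print("flat stem top",tri([("top",364,194.5),("side",282.5,178)]),"square",tri([("top",349,279),("side",358,190.5)]))
s=arm.read_state();R=Ro.from_quat(s["ee_rot"]).as_matrix();print(R.round(3))
E
```

```text
stem top (array([ 530.9, -285.6,  114.1]), array([-0. , -0.2,  0.3,  0. ]))
stem top z115, top (array([ 530.3, -285.4]), array([-0.,  0.])) side (array([ 531.1, -283.7]), array([0., 0.]))
foot top z30 (array([ 530.5, -285.6]), array([-0.,  0.]))
[('top', 0, array([612.3, 140.3])), ('top', 1, array([589.7,  32.8])), ('top', 3, array([497.8, 161.2])), ('side', 1, array([610.1, 142.4])), ('side', 0, array([504. , 166.1])), ('side', 3, array([480.3,  56.6]))]
flat stem top (array([ 632.7, -164.5,  110.3]), array([-0. , -0.1,  0.1,  0. ])) square (array([ 486.4, -133.8,  112.6]), array([-0. , -0.4,  0.4,  0.1]))
[[-0.975 -0.221 -0.001]
 [-0.221  0.975  0.002]
 [ 0.     0.002 -1.   ]]
```

Call:
{"api": "servo_tool", "payload": {"rows": [[[60,-30,15,0,0,0,0],[60,-85,43,0,0,0,0],[60,-140,71,0,0,0,0],[60,-195,98,0,0,0,0],[60,-250,126,0,0,0,0],[60,-305,154,0,0,0,0],[60,-360,182,0,0,0,0],[60,-410,207,0,0,0,0],[60,-440,222,0,0,0,0],[60,-454,229,0,0,0,0]]]}}

```text
clock: 1.35
position: [531.3, -284.4, 230.6]
ee_rot: [-0.112, 0.994, 0.0, -0.001]
contact_force: [-0.7, 0.4, 0.7]
gripper_width: 60.0
grasp_force: 0.0
```

Call:
{"api": "servo_tool", "payload": {"rows": [[[60,0,-1,25,0,0,0],[60,0,-1,65,0,0,0],[60,0,-1,105,0,0,0],[60,0,-1,135,0,0,0],[60,0,-1,148,0,0,0],[60,0,-1,152,0,0,0],[60,0,-1,152,0,0,0],[0,0,-1,152,0,0,0],[0,0,-1,152,0,0,0],[0,0,-1,152,0,0,0]]]}}

```text
clock: 2.6
position: [530.8, -286.5, 80.1]
ee_rot: [-0.111, 0.994, 0.0, 0.0]
contact_force: [0.1, 2.8, 3.0]
gripper_width: 16.5
grasp_force: 58.4
```

Call:
{"api": "servo_tool", "payload": {"rows": [[[0,0,0,0,0,0,0],[0,0,0,0,0,0,0],[0,0,0,0,0,0,0]]]}}

```text
clock: 2.98
position: [530.8, -286.5, 80.1]
ee_rot: [-0.111, 0.994, -0.0, 0.0]
contact_force: [-0.6, 3.0, 5.8]
gripper_width: 16.5
grasp_force: 58.5
```

Call:
{"api": "servo_tool", "payload": {"rows": [[[0,0,0,-5,0,0,0],[0,0,0,-20,0,0,0],[0,0,0,-50,0,0,0],[0,0,0,-90,0,0,0],[0,0,0,-130,0,0,0],[0,0,0,-160,0,0,0],[0,0,0,-175,0,0,0],[0,0,0,-180,0,0,0]]]}}

```text
clock: 3.98
position: [530.4, -286.8, 259.7]
ee_rot: [-0.111, 0.994, 0.0, 0.0]
contact_force: [-0.0, 0.2, -2.9]
gripper_width: 16.3
grasp_force: 58.8
```

Run:
```python
from h import *
s=arm.read_state();print(s["position"],s["contact_force"],s["gripper_width"],s["grasp_force"],s["joints"])
d=[546.3-530.5,99.2+285.5,0];print(tool(d))
```

```text
[ 530.37867263 -286.80614145  259.67297628] [-0.01568823  0.16616204 -2.94649771] 16.261150801015678 58.80455553531647 [-2.27670895e-01  3.29229879e-01 -3.39961992e-03 -3.77716466e-04
 -1.23774218e+00 -1.12047217e+00]
[-1.00312820e+02  3.71727127e+02  1.04714367e-01]
```

Call:
{"api": "servo_tool", "payload": {"rows": [[[0,-4,14,0,0,0,0],[0,-13,48,0,0,0,0],[0,-26,96,0,0,0,0],[0,-40,148,0,0,0,0],[0,-54,200,0,0,0,0],[0,-68,252,0,0,0,0],[0,-81,300,0,0,0,0],[0,-91,338,0,0,0,0],[0,-97,361,0,0,0,0],[0,-100,371,0,0,0,0]]]}}

```text
clock: 5.22
position: [545.0, 98.7, 257.8]
ee_rot: [-0.112, 0.994, -0.0, -0.001]
contact_force: [0.5, 1.2, -2.8]
gripper_width: 16.6
grasp_force: 59.1
```

Run:
```python
from h import *
def c(im,x,y,w,h,k): return cv2.resize(im[y:y+h,x:x+w],None,fx=k,fy=k,interpolation=cv2.INTER_CUBIC)
t=arm.get_image("top")[:,:,::-1].copy();s=arm.get_image("side")[:,:,::-1].copy()
cv2.imwrite("pics/t2.png",t);cv2.imwrite("pics/s2.png",s)
st=arm.read_state();print(st["position"],st["ee_rot"])
print("exp foot underside px",proj("side",[546.3,99.2,180]),proj("side",[546.3,99.2,210]),proj("top",[546.3,99.2,180]),proj("top",[546.3,99.2,110]))
cv2.imwrite("pics/crop2.png",np.hstack([c(t,160,180,120,130,3.3),c(s,220,120,140,185,2.32)[:429]]) if 0 else cv2.hconcat([cv2.resize(t[180:310,150:280],(390,390)),cv2.resize(s[170:300,220:350],(390,390))]))
```

```text
[545.51899873  97.86750839 258.26959736] [-1.11904487e-01  9.93718436e-01 -2.61221229e-04 -9.93969681e-04]
exp foot underside px [[291.79344781 214.52447275]] [[291.19178619 194.69032108]] [[202.54833391 237.7265229 ]] [[210.61910525 245.98849413]]
```

View pics/crop2.png

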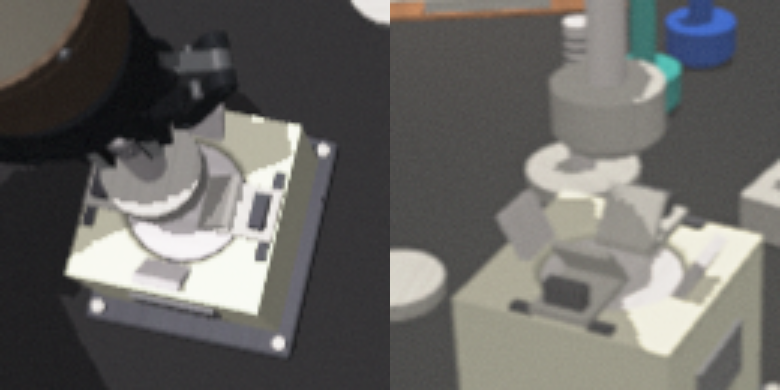

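The holder hangs upright over the bore. In the side view the drum's centre is at u≈292 (291.8 predicted), and the bore's centre in the top view is at about (211,246), so both agree within 1.5 mm. I'll press in steps and watch the force.

Call:
{"api": "servo_tool", "payload": {"rows": [[[0,-1,0,8,0,0,0],[0,-1,0,22,0,0,0],[0,-1,0,34,0,0,0],[0,-1,0,40,0,0,0],[0,-1,0,45,0,0,0],[0,-1,0,50,0,0,0],[0,-1,0,55,0,0,0],[0,-1,0,60,0,0,0]]]}}

```text
clock: 6.32
position: [547.7, 97.5, 199.9]
ee_rot: [-0.111, 0.994, 0.0, 0.001]
contact_force: [-0.5, -0.3, -0.5]
gripper_width: 16.4
grasp_force: 59.4
```

Call:
{"api": "servo_tool", "payload": {"rows": [[[0,0,0,4,0,0,0],[0,0,0,8,0,0,0],[0,0,0,12,0,0,0],[0,0,0,16,0,0,0]]]}}

```text
clock: 6.82
position: [547.6, 97.5, 183.7]
ee_rot: [-0.111, 0.994, 0.0, 0.001]
contact_force: [-0.4, 0.6, 4.4]
gripper_width: 16.5
grasp_force: 59.8
```

Call:
{"api": "servo_tool", "payload": {"rows": [[[0,0,0,4,0,0,0],[0,0,0,8,0,0,0],[0,0,0,12,0,0,0],[0,0,0,16,0,0,0],[0,0,0,20,0,0,0]]]}}

```text
clock: 7.45
position: [547.9, 97.6, 164.9]
ee_rot: [-0.112, 0.994, 0.0, 0.001]
contact_force: [-1.7, 0.5, 9.9]
gripper_width: 16.6
grasp_force: 60.4
```

Call:
{"api": "servo_tool", "payload": {"rows": [[[0,0,0,3,0,0,0],[0,0,0,6,0,0,0],[0,0,0,8,0,0,0],[0,0,0,8,0,0,0]]]}}

```text
clock: 7.95
position: [547.9, 97.6, 157.1]
ee_rot: [-0.112, 0.994, 0.0, 0.001]
contact_force: [-1.7, 1.0, 10.8]
gripper_width: 16.6
grasp_force: 60.5
```

Call:
{"api": "servo_tool", "payload": {"rows": [[[0,0,0,1,0,0,0],[0,0,0,2,0,0,0],[0,0,0,3,0,0,0],[0,0,0,3,0,0,0]]]}}

```text
clock: 8.45
position: [547.9, 97.6, 154.4]
ee_rot: [-0.112, 0.994, -0.0, 0.001]
contact_force: [-2.0, 0.6, 11.2]
gripper_width: 16.7
grasp_force: 60.6
```

Run:
```python
from h import *
t=arm.get_image("top")[:,:,::-1].copy();s=arm.get_image("side")[:,:,::-1].copy()
cv2.imwrite("pics/crop3.png",cv2.hconcat([cv2.resize(t[180:310,150:280],(390,390)),cv2.resize(s[190:290,230:330],(390,390),interpolation=cv2.INTER_CUBIC)]))
print(proj("side",[547.5,98,107]))
```

```text
[[292.56026809 259.11603389]]
```

View pics/crop3.png

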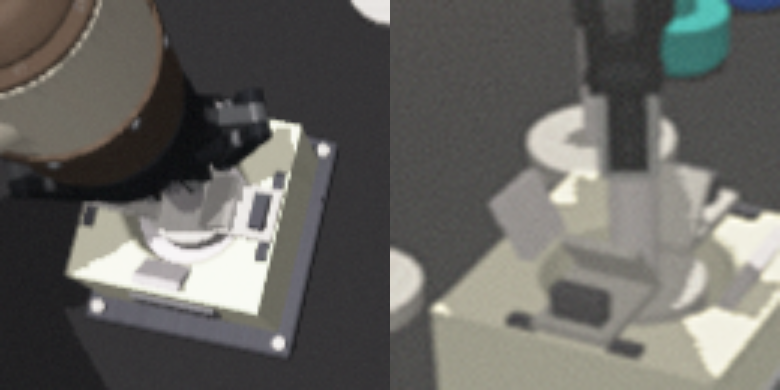

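Force plus weight is about 14.1 N, which is the spring's own force at 74 mm. The catches have dropped back in around the stem, so they add nothing. I'll ease up 6 mm and release.

Call:
{"api": "servo_tool", "payload": {"rows": [[[0,0,0,-2,0,0,0],[0,0,0,-4,0,0,0],[0,0,0,-6,0,0,0],[0,0,0,-6,0,0,0],[40,0,0,-6,0,0,0],[40,0,0,-6,0,0,0],[40,0,0,-6,0,0,0],[40,0,0,-6,0,0,0]]]}}

```text
clock: 9.55
position: [546.8, 97.2, 157.8]
ee_rot: [-0.111, 0.994, -0.0, -0.0]
contact_force: [-0.0, 0.0, -1.0]
gripper_width: 40.0
grasp_force: 0.0
```

Call:
{"api": "servo_tool", "payload": {"rows": [[[40,0,0,-10,0,0,0],[40,0,0,-40,0,0,0],[40,0,0,-80,0,0,0],[40,0,0,-105,0,0,0],[40,-40,-50,-110,0,0,0],[40,-40,-105,-110,0,0,0],[40,-40,-160,-110,0,0,0],[40,-40,-190,-110,0,0,0],[40,-40,-200,-110,0,0,0]]]}}

```text
clock: 10.68
position: [630.4, -90.8, 268.7]
ee_rot: [-0.11, 0.994, -0.0, 0.0]
contact_force: [0.5, 0.8, 0.6]
gripper_width: 40.0
grasp_force: 0.0
```

Run:
```python
from h import *
t=arm.get_image("top")[:,:,::-1].copy();s=arm.get_image("side")[:,:,::-1].copy()
cv2.imwrite("pics/crop4.png",cv2.hconcat([cv2.resize(t[180:310,150:280],(390,390)),cv2.resize(s[190:290,230:330],(390,390),interpolation=cv2.INTER_CUBIC)]))
print("stem top if z197: top",proj("top",[546.5,98.5,197]),"side",proj("side",[546.5,98.5,197]),"free z221",proj("side",[546.5,98.5,221]))
```

```text
stem top if z197: top [[200.84692286 235.38201388]] side [[291.43949365 203.13883497]] free z221 [[290.94998434 186.98379841]]
```

View pics/crop4.png

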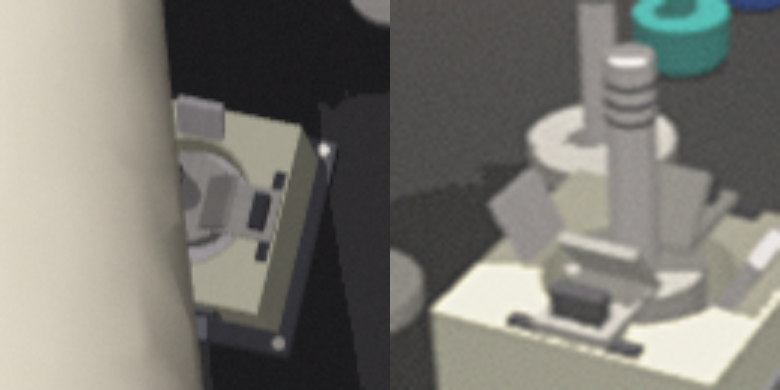

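The side view shows the stem top at about (291.8,204), against (291.4,203) predicted for the latched height. The holder is upright with both catches over the drum, and the gripper is clear.

```bash
python3 -c "
from bench import arm
print(arm.job_done())"
```

```text
the job is handed in; nothing more can be done
None
```

The round holder is latched upright in the feeder at about 82 mm, going by the camera, and released with the arm clear; I never touched the square and flat holders, and handed the job in at about 11 s (no verdict came back).

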